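# Open the laser enclosure's window to its mark

## Task

Make the laser enclosure ready for work on its optics: first close the laser's beam shutter by pushing the small upright tab on top of the laser head all the way along its slot, towards the enclosure. Then, from beneath the lip, push the counterweighted window up until the underside of its lip is level with the tip of the pointer clamped to the left post, and leave it standing there. Only push with the fingers: do not pinch the lip, and leave the optics and the other things on the table where they stand.

Things in the scene. Friction and masses are not known exactly. Their poses are not given: they have to be found in the camera images.
- enclosure: Fixed laser enclosure: aluminium frame 360 mm wide (y), 230 deep (x), 590 high, black and clear panels. Origin on the table at mid front, in the window's plane; x points into it, away from the robot, y to the robot's left, z up. Front posts 30 mm square, centred 165 mm either side; counterweight channels outside them reach to 214 mm. Fixed panel behind the window's foot: top 95 mm up, 10 mm back.
- sash (a joint): Window height in m: 0 down (underside of lip 85 mm above the table), 0.205 fully up; starts down or open by up to 40 mm. Slides straight up and down, counterweighted: a push of 3 to 6 N moves it either way and friction keeps it where it is left. Window and weights have about 2 kg of inertia, so move it without a jerk.
- lip: Lower half of the lip: a flat aluminium flange 250 mm long (y) sticking out from the window's foot towards the robot, front edge 52 mm before the window's plane. The lip is 8 mm thick, this half 4. Push on its flat underside; below it is free room to the table (a 30 mm high cross bar lies in the window's plane). Origin: window's plane, mid length, height of the underside. Axes as the enclosure's.
- lip_cap: Upper half of the same flange, 4 mm thick, 250 mm long, set back 6 mm from the front edge. Pressing on it from above while also pushing from below counts as pinching. Origin and axes as lip.
- lip_edge (a point): Middle of the lip's lower front edge (on the underside, 52 mm in front of the plane of the window); axes as the enclosure's, z up.
- pointer_tip (a point): Tip of the steel height pointer, a level bar 104 x 12 mm fixed across the front of the left post by a black thumbscrew (15 mm towards the robot). This pointed inner end is 8 mm beyond the left end of the lip and 18 mm before the window's plane; the outer end sticks out past the post. 170 to 270 mm above the table. Axes as the enclosure's, z up.
- laser: Black laser head fixed to the table at the left front of the enclosure: 200 mm long (its y) by 84 mm (its x; 96 over its fins), 59 to 135 mm above the table on two aluminium blocks. Its x axis points to the robot's left (the enclosure's +y), its -y axis is the beam, pointing away from the robot to a fixed mirror beside the enclosure. Origin on the table under its middle.
- shutter (a joint): Position of the shutter tab along its slot in m: 0 open (outer end, robot's left), 0.024 closed (stop at the end nearer the enclosure). Moves along the laser's -x axis, to the robot's right, takes about 1.5 to 3 N, stays where it is left. Starts at 0 to 0.004.
- shutter_tab (a point): Middle of the top of the shutter tab, an upright steel tab 8 mm thick along its travel (x), 22 mm wide (y), 157.5 mm above the table, standing 22 mm above the flat top of the laser head, 70 mm from the head's middle, at its far end. On its outer (left, +x) side 20 to 24 mm of that flat top are free, then comes the head's edge. Axes as the laser's.
- iris: Bystander: iris on a post in a black pedestal, 134 mm high with its lever, foot 44 mm across, loose, just behind the window, left. Origin under its middle.
- lens_mount: Bystander: round lens in a ring on a post, 122 mm high, foot 44 mm across, loose, just behind the window, middle. Origin under its middle.
- mirror_mount: Bystander: square mirror mount on a post, 123 mm high, foot 44 mm across, loose, just behind the window, right. Origin under its middle.
- optic_box: Bystander: small white box 63 x 63 x 28 mm, loose, in front of the enclosure, left. Origin under its middle.
- hex_driver: Bystander: black-handled driver 160 mm long, lying, loose, in front of the enclosure, right.
- beam_block: Bystander: upright black plate 75 mm wide, 125 mm high on a 50 x 60 mm foot, loose, left of the laser head. Origin under its middle.
- power_sensor: Bystander: round black sensor 60 mm across with fins on a post and pedestal, 130 mm high, loose, right of the enclosure's front. Origin under its middle.
- screw_tray: Bystander: clear screw tray 90 x 130 x 28 mm, loose, front right. Origin under its middle.
Things that resemble listed ones, but are neither listed nor needed, are in the scene too. What is shaped like the laser but orange is not meant.

How it is judged:
On the way, in this order (a step that is already met when the one before it is completed fails the run):
1. the beam shutter is pushed closed (value of joint shutter above 0.019 m), for 0.2 s.
2. the fingers push the window up from beneath its lip (contact force between the fingers and lip above 0.5 N and distance of lip_edge from where it was at the start of the episode above 0.03 m), for 0.1 s.
At the end, for the whole second after the job is handed in: The underside of the lip is within 8 mm of the height of the pointer's tip and the window is at rest; the shutter tab is at the enclosure end of its slot (within 5 mm of the stop) (z of lip_edge in the frame of pointer_tip between -0.008 and 0.008 m and velocity of joint sash between -0.01 and 0.01 m/s and value of joint shutter above 0.019 m); the robot touches nothing.
It fails at once if the window is opened by more than 12 mm while the beam shutter is not closed (distance of lip_edge from where it was at the start of the episode above 0.012 m and value of joint shutter below 0.019 m).
It fails at once if the lip is pinched (pressed from above and from below at once) (contact force between the fingers and lip above 1.5 N and contact force between the fingers and lip_cap above 1.5 N).
It fails at once if a bystander is lifted, or moved by more than 25 mm (distance of any of iris, lens_mount, mirror_mount, optic_box, hex_driver, beam_block, power_sensor, screw_tray from where it was at the start of the episode above 0.025 m).
It fails at once if a standing bystander is knocked over (angle between any of iris, lens_mount, mirror_mount, beam_block, power_sensor's own z axis and vertical above 0.4 rad).
It also fails if it takes over 64 s, if anything falls off the work surface, if the arm or the gripper's body presses on something with over 40 N, if the wrist force passes 120 N, or if a joint passes its speed limit or range.

## Robot

A 7-joint arm with a two-finger parallel gripper is mounted at the origin on the work surface. World frame = base frame: x ahead of the robot, y to its left, z up, the work surface at z = 0. Lengths are in m, angles in rad, forces in N, time in s.
With the tool pointing down it reaches from about 0.4 to 0.9 m from the base axis. Payload 5.5 kg.
Tool frame: the origin (TCP) lies on the centre line of the jaws, within the pads' length; the fingertips stand 22 mm ahead of it and the grasp point (between the pads) lies 3 mm ahead of it; z points along the fingers, y is the direction in which the jaws open and shut (so a half turn about z gives the same grasp; the last joint's range is limited). The gripper opens to 85 mm and grips with 20 to 120 N. Pads are 22 mm wide; open, the fingers measure 114 mm over their backs; the gripper's body (76 mm by 85 mm) begins 54 mm behind the grasp point. The pads swing forward as they close: fully open they stand 13 mm farther back than shut.
Start: joints at [-0.993, 0.501, -0.427, 1.55, 0.221, 1.138, -0.21], TCP at [0.201, 0.618, 0.253] pointing down, gripper open.
Joint ranges: [-2.88, 2.88], [-0.31, 2.03], [-1.54, 1.56], [0.2, 2.42], [-1.41, 4.55], [0.19, 2.02], [-2.57, 2.57]. Speed limits (rad/s): [2.57, 2.57, 3.14, 3.14, 3.14, 3.14, 3.14].

## Interface

Orientations are given as a unit quaternion [x, y, z, w].
In Python, from workcell import r gives the robot as it stands.
- The arm moves only by the tool play_rows, never from a script. Its argument "targets" is a list that holds one entry, the list of rows, each a list of 5 numbers: the shift along the tool's x, y, z in cm, then the turn about the tool's z in degrees, then the finger opening in cm, from 0 to 8.54. In form: [[[dx, dy, dz, spin, fingers], ...]]. A call has 1 to 12 rows; each row is the pose to reach, as a shift and turn from the pose commanded when the call began, along the tool's axes at that moment; what a row does not reach only later rows make up. A row lasts 1/10 s, in which the tool goes at most 50 mm and 8.59 degrees, less where a joint would pass 70% of its speed; a pose out of reach is approached as far as the arm can. A call with a gripper value outside its range is refused whole. The fingers move at their own pace and stop on an object; "squeeze" is the grip in N (left out, the last holds). Time passes only in rows, so rows that repeat a pose let the fingers close. It gives the time, the measured TCP pose, the force and the opening at its end, in the units of the state.
- r.sense(): the state, without advancing time (a new reading comes with each control period).
- r.snapshot(name): name is "scene" or "side" or "wrist"; returns a dict with "pixels" (384x512x3 uint8, red, green, blue), "mtx" (3x3 intrinsics, pixels), "R" (3x3) and "t" (3): a world point X has camera coordinates R X + t; the wrist camera has in their place "T_tool_cam" (4x4, takes a point from camera to tool coordinates, whose origin is the TCP and whose axes are the flange's). Camera axes: x right, y down, z forward; pixel columns grow to the right and rows downward; lengths in m; the calibration is good to about 2 mm. A picture is of the moment at which its call begins: read the wrist's pose just before it. There is no depth.
- r.finish_job(): hands the job in, once; it reports no verdict.
Trained networks look in the newest picture that a camera, given by its name, has taken for a name from the list of things; names that differ only in an ending like _2 or _b are one class to them, and where a whole thing is asked for, a point or a joint stands for the part that bears it (a point fixed in the world has none). Each returns a list of dicts, best first, with "conf" (0 to 1); they miss things now and then, are a little off and sometimes report something else, mostly with a low value. They report only what shows in the picture. A call takes as long as a camera call. They do not tell look-alikes from the thing itself.
- r.outline_of(camera, label): "pixels" (384x512 bool, what is visible of it) and "rect" ([left, top, right, bottom] in pixels, round what is visible of it).
- r.landmark_of(camera, label): "at" ([row, column] in pixels: a listed point, or the origin of a listed thing).
The state is a dict: "clock": time; "qpos": joint angles; "dq": joint speeds; "effort": joint torques, N m; "position": TCP position; "ee_rot": TCP orientation; "wrist_force": force on the tool from outside, world axes, zero at the start; "wrist_torque": the same for the moment, N m; "gripper_width": opening from 0.0 (shut) to 1.0 (fully open).
Only numpy, scipy, OpenCV 4.12 (cv2) and the standard library are available. Lean on these libraries where they do the work, as an engineer would, in place of code of your own. Each camera call takes 0.05 s, during which the arm holds its last target. There are 200 camera calls.

## Working session

There is one attempt and no reset: what is moved stays moved. The work goes in short steps, Python scripts to look and compute and a tool call to move; the robot and the scene stay as the last step left them, time stands still between calls to the robot, and variables do not carry over. Pictures are saved under pics/ and viewed, about 8 in all and at most 12, crops included, and the job is handed in when it is done.

Besides the shell and the picture viewer there is one more tool, called after "Call:" as a command line: name --argument value ..., lists and objects as JSON in quotes. play_rows: Moves the arm, as the interface text tells. Its arguments: {"type":"object","properties":{"targets":{"type":"array"},"squeeze":{"type":"number"}},"required":["targets"]}

```bash
mkdir -p pics; cat > h.py <<'E'
import numpy as np, cv2
from workcell import r
from scipy.spatial.transform import Rotation as Ro
def cam(n):
    s=r.sense(); d=r.snapshot(n)
    if n=="wrist":
        T=np.eye(4);T[:3,:3]=Ro.from_quat(s["ee_rot"]).as_matrix();T[:3,3]=s["position"]
        W=np.linalg.inv(T@np.array(d["T_tool_cam"]));d["R"],d["t"]=W[:3,:3],W[:3,3]
    d["P"]=np.array(d["mtx"])@np.c_[d["R"],d["t"]]
    return d
def tri(Ps,uvs):
    A=[]
    for P,(u,v) in zip(Ps,uvs): A+= [u*P[2]-P[0],v*P[2]-P[1]]
    X=np.linalg.svd(np.array(A))[2][-1];return X[:3]/X[3]
def onz(P,uv,z):
    u,v=uv;A=np.array([u*P[2]-P[0],v*P[2]-P[1]])
    return np.r_[np.linalg.solve(A[:,:2],-A[:,2]*z-A[:,3]),z]
def proj(P,X): p=P@np.r_[X,1];return p[:2]/p[2]
def save(d,f): cv2.imwrite("pics/"+f,d["pixels"][:,:,::-1])
E
cat > a.py <<'E'
from h import *
s=r.sense();print({k:np.round(v,3).tolist() for k,v in s.items()})
ims=[]
for c in ["scene","side","wrist"]:
    d=cam(c);ims.append(d["pixels"]);np.savez(c+".npz",P=d["P"],px=d["pixels"])
    print(c,"centre",np.round(-d["R"].T@d["t"],3))
    for l in ["shutter_tab","laser","lip_edge","pointer_tip","enclosure","lip","optic_box","beam_block","hex_driver"]:
        print(c,l,[(np.round(o["at"][::-1]).tolist(),round(o["conf"],2)) for o in r.landmark_of(c,l)])
cv2.imwrite("pics/a.png",cv2.resize(np.hstack(ims[:2]),(800,300))[:,:,::-1])
save(dict(pixels=ims[0]),"s.png");save(dict(pixels=ims[1]),"d.png");save(dict(pixels=ims[2]),"w.png")
E
python3 a.py
```

```text
{'clock': 0.0, 'qpos': [-0.993, 0.502, -0.427, 1.551, 0.221, 1.138, -0.21], 'dq': [-0.001, -0.001, -0.001, -0.0, 0.002, -0.0, -0.002], 'effort': [0.001, -56.952, -5.815, -28.094, 0.011, 0.012, 0.0], 'position': [0.201, 0.617, 0.252], 'ee_rot': [0.157, 0.988, -0.001, -0.0], 'wrist_force': [-0.142, 0.184, -0.287], 'wrist_torque': [-0.034, -0.014, -0.019], 'gripper_width': 1.002}
scene centre [0.174 0.008 1.212]
scene shutter_tab [([140.0, 178.0], 0.61), ([209.0, 254.0], 0.41)]
scene laser [([221.0, 291.0], 0.65), ([159.0, 220.0], 0.55)]
scene lip_edge [([274.0, 176.0], 0.55)]
scene pointer_tip [([218.0, 158.0], 0.62)]
scene enclosure [([267.0, 174.0], 0.93)]
scene lip []
scene optic_box [([211.0, 203.0], 0.59)]
scene beam_block [([117.0, 214.0], 0.77)]
scene hex_driver [([327.0, 214.0], 0.8)]
side centre [0.17  0.274 1.501]
side shutter_tab [([159.0, 228.0], 0.6)]
side laser [([260.0, 285.0], 0.83), ([254.0, 173.0], 0.72), ([186.0, 257.0], 0.67)]
side lip_edge [([254.0, 170.0], 0.69), ([181.0, 258.0], 0.54)]
side pointer_tip [([209.0, 182.0], 0.61)]
side enclosure [([247.0, 174.0], 0.9), ([253.0, 175.0], 0.38)]
side lip [([246.0, 164.0], 0.48), ([184.0, 258.0], 0.47)]
side optic_box [([213.0, 224.0], 0.94)]
side beam_block [([149.0, 274.0], 0.85)]
side hex_driver [([302.0, 181.0], 0.52)]
wrist centre [0.122 0.644 0.374]
wrist shutter_tab []
wrist laser []
wrist lip_edge []
wrist pointer_tip []
wrist enclosure []
wrist lip []
wrist optic_box []
wrist beam_block []
wrist hex_driver []
```

View pics/s.png

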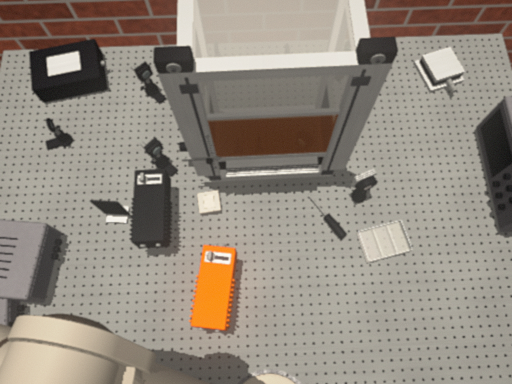

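View pics/d.png

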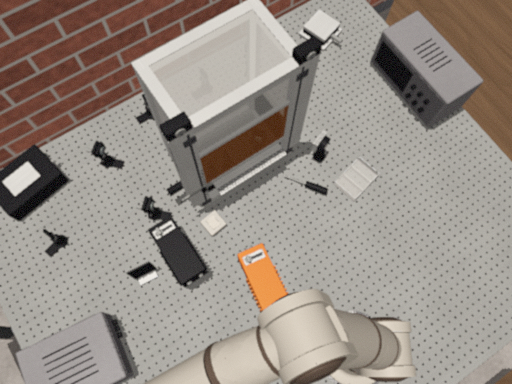

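The scene view shows the black laser at about (152,208), with its tab at about (150,179), and the orange look-alike at (215,287). The black one, left front of the enclosure, fits the description. The lip is at about (272,172) and the pointer near (185–218,150). I'll enlarge both to confirm.

```bash
cat > b.py <<'E'
from h import *
S=np.load("scene.npz");D=np.load("side.npz")
def crop(a,x,y,w=66,h=50): return cv2.resize(a["px"][y:y+h,x:x+w],(396,300),interpolation=cv2.INTER_CUBIC)
t=np.vstack([np.hstack([crop(S,120,155),crop(D,130,205)]),np.hstack([crop(S,170,130),crop(D,160,160)])])
cv2.imwrite("pics/b.png",t[:,:,::-1])
print("pointer",tri([S["P"],D["P"]],[(218,158),(209,182)]))
print("lip",tri([S["P"],D["P"]],[(274,176),(254,170)]))
for uv in [(152,178)]: print("tab",onz(S["P"],uv,.1575))
print("lasers",onz(S["P"],(159,220),0),tri([S["P"],D["P"]],[(159,220),(186,257)]))
print("encl",tri([S["P"],D["P"]],[(267,174),(247,174)]))
print("box",tri([S["P"],D["P"]],[(211,203),(213,224)]),"block",tri([S["P"],D["P"]],[(117,214),(149,274)]),"hex",tri([S["P"],D["P"]],[(327,214),(302,181)]))
E
python3 b.py
```

```text
pointer [0.64474975 0.10818484 0.17304977]
lip [ 0.61844061 -0.04086734  0.10975511]
tab [0.5993002  0.28376057 0.1575    ]
lasers [0.53030422 0.29857415 0.        ] [0.51403741 0.28496517 0.05649128]
encl [ 0.63118575 -0.02118693  0.08416313]
box [ 0.58231999  0.15053123 -0.02445277] block [0.53817969 0.40891179 0.03995612] hex [ 0.54866128 -0.20275655 -0.06113091]
```

View pics/b.png

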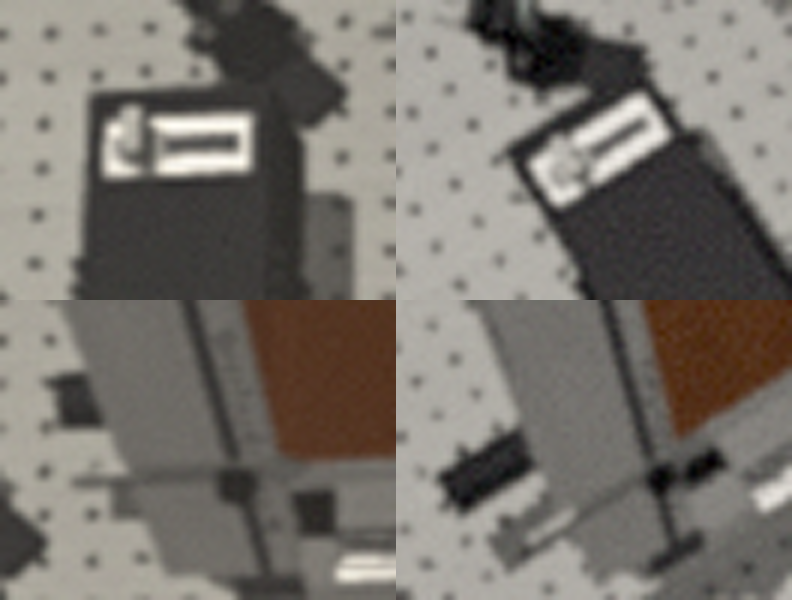

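```bash
cat > c.py <<'E'
from h import *
S=np.load("scene.npz");D=np.load("side.npz")
print("tab scene",onz(S["P"],(142,178.),.1575),"side",onz(D["P"],(159,230.),.1575),tri([S["P"],D["P"]],[(142,178),(159,230)]))
print("plate",onz(S["P"],(136.8,179.5),.136),onz(S["P"],(162,178.6),.136))
print("lip ends etc")
for n,A in (("S",S),("D",D)):
    pass
for l in ["scene","side"]:
    o=r.outline_of(l,"lip")
    print(l,[(np.round(x["rect"]),round(x["conf"],2)) for x in o])
    o=r.outline_of(l,"power_sensor");print([(np.round(x["rect"]),round(x["conf"],2)) for x in o])
E
python3 c.py
```

```text
tab scene [0.60038048 0.30998559 0.1575    ] side [0.60414269 0.30972762 0.1575    ] [0.6031847  0.31023133 0.15537631]
plate [0.60533061 0.32981691 0.136     ] [0.60514494 0.26256672 0.136     ]
lip ends etc
scene [(array([153.,   2., 399., 180.]), 0.7), (array([230., 172., 282., 178.]), 0.68)]
[(array([352., 170., 375., 201.]), 0.92)]
side [(array([222., 156., 286., 197.]), 0.62)]
[(array([312., 134., 331., 165.]), 0.78), (array([160., 227., 161., 235.]), 0.65)]
```

View pics/w.png

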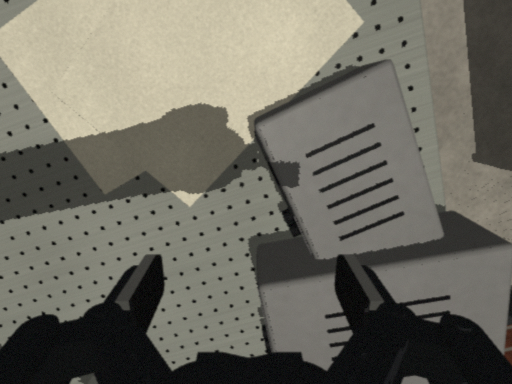

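Wrist view: the two open fingers stand at the bottom (150,270) and (350,270), and the camera looks toward the robot side. The black laser's tab is at about (0.603, 0.310, 0.157). I'll align the tool with the world axes, shut the fingers and rise.

Call:
play_rows --targets '[[[0, 0, -3, -6, 0], [0, 0, -7, -12, 0], [0, 0, -10, -18, 0], [0, 0, -10, -18.2, 0]]]' --squeeze 20

```text
clock: 2.1
position: [0.2014, 0.6205, 0.359]
ee_rot: [-0.003, 1.0, 0.004, 0.001]
wrist_force: [-0.3, -0.7, 0.2]
gripper_width: 0.329
```

Call:
play_rows --targets '[[[-2, -4.4, 0, 0, 0], [-4, -8.8, 0, 0, 0], [-6, -13.2, 0, 0, 0], [-8, -17.6, 0, 0, 0], [-10, -22, 0, 0, 0], [-13, -25, 0, 0, 0], [-17, -26.6, 0, 0, 0], [-21.5, -26.6, 0, 0, 0], [-26, -26.6, 0, 0, 0], [-30.5, -26.6, 0, 0, 0], [-35, -26.6, 0, 0, 0], [-39, -26.6, 0, 0, 0]]]'

```text
clock: 3.3
position: [0.594, 0.3523, 0.3522]
ee_rot: [-0.001, 1.0, -0.0, -0.0]
wrist_force: [0.5, -0.6, 0.5]
gripper_width: -0.003
```

Call:
play_rows --targets '[[[-1, 0, 4, 0, 0], [-1, 0, 8, 0, 0], [-1, 0, 10, 0, 0], [-1, 0, 10, 0, 0], [-1, 0, 10, 0, 0]]]'

```text
clock: 3.8
position: [0.6019, 0.3533, 0.2532]
ee_rot: [-0.001, 1.0, -0.0, -0.0]
wrist_force: [0.6, -0.2, 0.9]
gripper_width: 0.005
```

```bash
cat > d.py <<'E'
from h import *
s=r.sense();print(s["position"],s["ee_rot"],s["clock"],s["gripper_width"])
a=cam("scene");b=cam("side");w=cam("wrist")
np.savez("w2.npz",P=w["P"],px=w["pixels"])
f=lambda d,x,y:cv2.resize(d["pixels"][y:y+100,x:x+132],(396,300),interpolation=cv2.INTER_CUBIC)
t=np.vstack([np.hstack([f(a,90,120),f(b,110,170)]),np.hstack([cv2.resize(w["pixels"],(396,300)),f(a,150,110)])])
cv2.imwrite("pics/e.png",t[:,:,::-1])
E
python3 d.py
```

```text
[0.60189562 0.35327279 0.25321495] [-1.28438218e-03  9.99999118e-01 -1.12922905e-04 -3.17721608e-04] 3.8 0.005346168704123553
```

View pics/e.png

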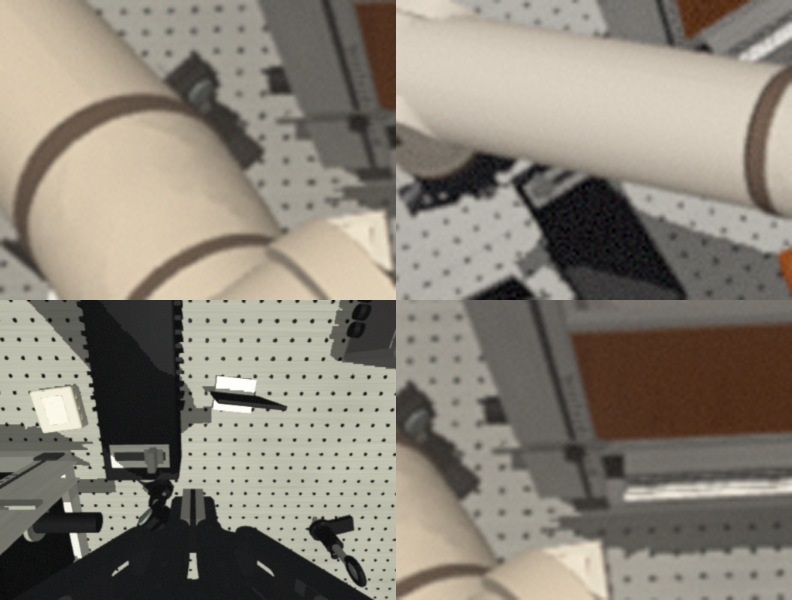

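Wrist view (lower left): the tab shows at about (198,205) full-size on the black laser. The shut fingertips are at about (248,245), right of the tab (its outer side). The post and pointer stand at the left edge.

```bash
cat > e.py <<'E'
from h import *
W=np.load("w2.npz")
print(onz(W["P"],(197.8,192.),.1575),onz(W["P"],(197.8,205.),.1575))
print([(o["at"][::-1],round(o["conf"],2)) for o in r.landmark_of("wrist","shutter_tab")])
for l in ["shutter_tab","pointer_tip","lip_edge"]:
  for o in r.landmark_of("wrist",l): print(l,o["at"][::-1],round(o["conf"],2),onz(W["P"],o["at"][::-1],.1575))
print("tip pix",proj(W["P"],np.array([.602,.353,.231])))
E
python3 e.py
```

```text
[0.59166698 0.31484774 0.1575    ] [0.60227797 0.31427988 0.1575    ]
[([192.3, 209.2], 0.64)]
shutter_tab [192.3, 209.2] 0.64 [0.60577993 0.30981043 0.1575    ]
tip pix [247.42449145 252.50404705]
```

Call:
play_rows --targets '[[[0, 0, 4, 0, 0], [0, 0, 7.5, 0, 0], [0, 0, 8.8, 0, 0], [0, 0, 8.8, 0, 0], [0, -1, 8.8, 0, 0], [0, -1.5, 8.8, 0, 0], [0, -2, 8.8, 0, 0], [0, -2.4, 8.8, 0, 0], [0, -2.8, 8.8, 0, 0], [0, -2.8, 8.8, 0, 0]]]'

```text
clock: 5.15
position: [0.6025, 0.3249, 0.166]
ee_rot: [-0.001, 1.0, 0.0, 0.001]
wrist_force: [0.8, 0.5, -0.2]
gripper_width: -0.007
```

Call:
play_rows --targets '[[[0, -0.4, 0, 0, 0], [0, -0.8, 0, 0, 0], [0, -1.2, 0, 0, 0], [0, -1.6, 0, 0, 0], [0, -1.6, 0, 0, 0]]]'

```text
clock: 5.65
position: [0.6022, 0.3081, 0.1651]
ee_rot: [-0.001, 1.0, -0.0, -0.0]
wrist_force: [0.8, -0.5, 0.8]
gripper_width: 0.002
```

Call:
play_rows --targets '[[[0, -0.3, 0, 0, 0], [0, -0.6, 0, 0, 0], [0, -0.9, 0, 0, 0], [0, -0.9, 0, 0, 0]]]'

```text
clock: 6.05
position: [0.6018, 0.307, 0.1654]
ee_rot: [-0.004, 1.0, 0.005, 0.001]
wrist_force: [4.4, 14.0, -7.0]
gripper_width: 0.001
```

```bash
cat > f.py <<'E'
from h import *
s=r.sense();print(s["position"],s["wrist_force"])
w=cam("wrist");np.savez("w3.npz",P=w["P"],px=w["pixels"])
for o in r.landmark_of("wrist","shutter_tab"): print(o["at"][::-1],round(o["conf"],2),onz(w["P"],o["at"][::-1],.1575))
cv2.imwrite("pics/f.png",cv2.resize(w["pixels"][100:324,100:400],(800,597),interpolation=cv2.INTER_CUBIC)[:,:,::-1])
E
python3 f.py
```

```text
[0.60181754 0.30702488 0.16544291] [ 4.43645366 13.98857155 -6.95891841]
[215.6, 279.6] 0.76 [0.6068737  0.29034484 0.1575    ]
```

View pics/f.png

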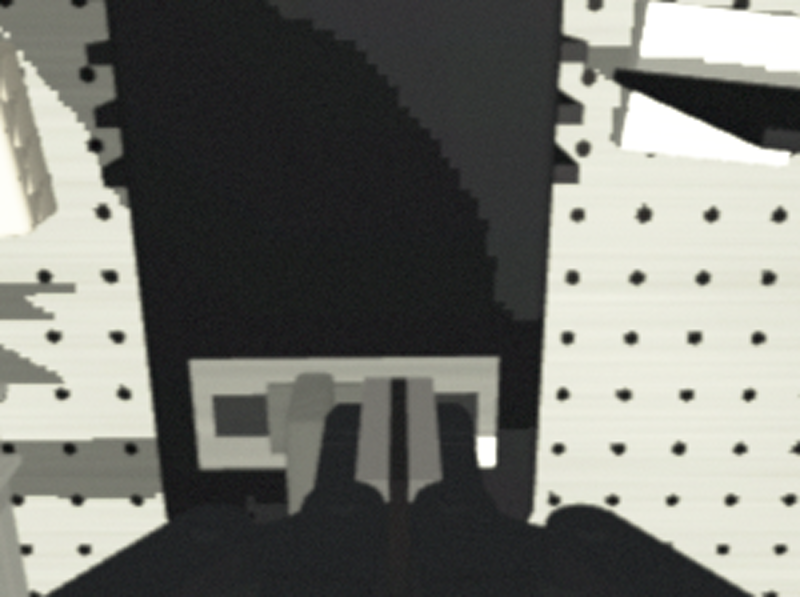

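The shutter tab sits about 23.5 mm along the slot (finger force rose to 14 N at the stop), so the shutter is closed. I'll back off to the left, then rise. At the top of the reach I'll see how the arm handles a limit, since the tool points straight down and the lip wants a push from beneath.

Call:
play_rows --targets '[[[0, 1.5, 0, 0, 0], [0, 3, 0, 0, 0], [0, 3, -3, 0, 0], [0, 3, -7, 0, 0], [0, 3, -12, 0, 0], [0, 3, -17, 0, 0], [0, 3, -22, 0, 0], [0, 3, -27, 0, 0], [0, 3, -27, 0, 0]]]'

```text
clock: 7.05
position: [0.6039, 0.3319, 0.445]
ee_rot: [-0.001, 1.0, 0.003, 0.006]
wrist_force: [1.5, -0.1, 0.3]
gripper_width: -0.001
```

Call:
play_rows --targets '[[[0, 0, -5, 0, 0], [0, 0, -10, 0, 0], [0, 0, -15, 0, 0], [0, 0, -20, 0, 0], [0, 0, -25, 0, 0], [0, 0, -30, 0, 0], [0, 0, -35, 0, 0], [0, 0, -40, 0, 0], [0, 0, -40, 0, 0]]]'

```text
clock: 7.95
position: [0.5569, 0.3089, 0.726]
ee_rot: [0.0, 0.998, 0.032, 0.049]
wrist_force: [1.1, 1.2, -1.5]
gripper_width: -0.003
```

```bash
python3 -c "
from h import *
s=r.sense();print({k:np.round(v,3).tolist() for k,v in s.items()})
print(Ro.from_quat(s['ee_rot']).as_matrix().round(3))
w=cam('wrist');cv2.imwrite('pics/w3.png',w['pixels'][:,:,::-1])
for l in ['shutter_tab']:
  for c in ['scene','side','wrist']:
    d=cam(c)
    print(c,[(o['at'][::-1],round(o['conf'],2),onz(d['P'],o['at'][::-1],.1575).round(4)) for o in r.landmark_of(c,l)])
"
```

```text
{'clock': 7.95, 'qpos': [-0.768, 0.418, 0.498, 0.627, -0.25, 2.014, 1.13], 'dq': [-1.018, -0.298, 2.257, -0.165, -1.146, 0.002, 0.368], 'effort': [7.04, -59.155, -1.342, -29.277, 2.069, -0.133, -0.614], 'position': [0.557, 0.309, 0.726], 'ee_rot': [0.0, 0.998, 0.032, 0.049], 'wrist_force': [1.115, 1.159, -1.541], 'wrist_torque': [0.005, 0.085, 0.063], 'gripper_width': -0.003}
[[-0.995 -0.002  0.098]
 [ 0.004  0.998  0.064]
 [-0.098  0.064 -0.993]]
scene [([152.5, 178.2], 0.55, array([0.5987, 0.2824, 0.1575])), ([207.3, 257.4], 0.5, array([0.3835, 0.1382, 0.1575]))]
side [([164.3, 226.2], 0.63, array([0.6056, 0.2907, 0.1575]))]
wrist [([136.3, 14.7], 0.52, array([0.389 , 0.1286, 0.1575])), ([223.6, 123.0], 0.39, array([0.5972, 0.2887, 0.1575]))]
```

At its limit the arm gives way in tilt (about 7° outward). I'll see whether that tilt becomes the new reference.

Call:
play_rows --targets '[[[0, 0, 0, 0, 0], [0, 0, 0, 0, 0], [0, 0, 0, 0, 0]]]'

```text
clock: 8.6
position: [0.5576, 0.3074, 0.7297]
ee_rot: [0.001, 0.998, 0.033, 0.053]
wrist_force: [0.2, 0.4, -0.1]
gripper_width: 0.002
```

Call:
play_rows --targets '[[[0, 0, 5, 0, 0], [0, 0, 10, 0, 0], [0, 0, 15, 0, 0], [0, 0, 15, 0, 0]]]'

```text
clock: 9.0
position: [0.5697, 0.3161, 0.5695]
ee_rot: [0.002, 0.999, 0.028, 0.044]
wrist_force: [-0.5, 0.9, -1.3]
gripper_width: 0.004
```

```bash
python3 -c "
from h import *
s=r.sense();print(s['qpos'].round(3) if hasattr(s['qpos'],'round') else s['qpos'])
print(Ro.from_quat(s['ee_rot']).as_matrix().round(3))"
```

```text
[-0.882  0.323  0.499  1.119 -0.169  1.632  1.136]
[[-0.996  0.001  0.087]
 [ 0.006  0.998  0.056]
 [-0.087  0.056 -0.995]]
```

The tilt carries over, so I can pitch the fingers forward at the joint limit and really get under the lip. I'll move in front of the enclosure's middle, then up beyond the limit.

Call:
play_rows --targets '[[[2, -3, -1, 0, 0], [4, -7, -2, 0, 0], [6, -11, -4, 0, 0], [8, -15, -6, 0, 0], [9.3, -19, -8, 0, 0], [9.3, -23, -8, 0, 0], [9.3, -27, -8, 0, 0], [9.3, -31, -8, 0, 0], [9.3, -34, -8, 0, 0]]]'

```text
clock: 9.9
position: [0.4727, -0.0309, 0.6336]
ee_rot: [0.003, 0.998, 0.034, 0.057]
wrist_force: [0.4, -0.1, 0.2]
gripper_width: -0.0
```

Call:
play_rows --targets '[[[0, 0, -5, 0, 0], [0, 0, -10, 0, 0], [0, 0, -15, 0, 0], [0, 0, -20, 0, 0], [0, 0, -25, 0, 0], [0, 0, -30, 0, 0], [0, 0, -35, 0, 0], [0, 0, -40, 0, 0], [0, 0, -45, 0, 0], [0, 0, -50, 0, 0], [0, 0, -50, 0, 0]]]'

```text
clock: 11.0
position: [0.4322, -0.037, 0.7906]
ee_rot: [0.003, 0.996, 0.032, 0.085]
wrist_force: [0.4, 0.6, -0.1]
gripper_width: 0.002
```

```bash
cat > st.py <<'E'
from h import *
s=r.sense();print(np.round(s['qpos'],3),np.round(s['position'],4),s['clock'],np.round(s['wrist_force'],1))
print(Ro.from_quat(s['ee_rot']).as_matrix().round(3))
E
python3 st.py
```

```text
[-0.252 -0.025  0.322  0.982 -0.075  2.016  1.598] [ 0.4322 -0.037   0.7906] 11.0 [ 0.4  0.6 -0.1]
[[-0.986  0.     0.169]
 [ 0.011  0.998  0.064]
 [-0.169  0.065 -0.983]]
```

Call:
play_rows --targets '[[[-5, 0, 0, 0, 0], [-10, 0, 0, 0, 0], [-15, 0, 0, 0, 0], [-20, 0, 0, 0, 0], [-25, 0, 0, 0, 0], [-25, 0, -5, 0, 0], [-25, 0, -10, 0, 0], [-25, 0, -15, 0, 0], [-25, 0, -20, 0, 0], [-25, 0, -25, 0, 0], [-25, 0, -25, 0, 0]]]'

```text
clock: 12.1
position: [0.5862, -0.036, 0.7973]
ee_rot: [0.003, 0.993, 0.032, 0.115]
wrist_force: [0.8, -0.3, -0.6]
gripper_width: -0.0
```

```bash
python3 st.py
```

```text
[ 0.051  0.288  0.015  0.61  -0.09   2.016  1.581] [ 0.5862 -0.036   0.7973] 12.1 [ 0.8 -0.3 -0.6]
[[-0.974 -0.     0.229]
 [ 0.014  0.998  0.062]
 [-0.228  0.064 -0.972]]
```

Call:
play_rows --targets '[[[-2, 0, -5, 0, 0], [-4, 0, -10, 0, 0], [-6, 0, -15, 0, 0], [-8, 0, -20, 0, 0], [-10, 0, -25, 0, 0], [-12, 0, -30, 0, 0], [-14, 0, -35, 0, 0], [-16, 0, -40, 0, 0], [-18, 0, -44, 0, 0], [-20, 0, -48, 0, 0], [-20, 0, -52, 0, 0], [-20, 0, -56, 0, 0]]]'

```text
clock: 13.3
position: [0.5612, -0.0369, 0.8294]
ee_rot: [0.004, 0.989, 0.032, 0.143]
wrist_force: [-0.9, 0.4, -0.3]
gripper_width: 0.002
```

```bash
python3 st.py
```

```text
[ 0.062  0.234  0.007  0.608 -0.091  2.015  1.579] [ 0.5612 -0.0369  0.8294] 13.3 [-0.9  0.4 -0.3]
[[-0.959 -0.     0.284]
 [ 0.018  0.998  0.061]
 [-0.283  0.064 -0.957]]
```

Call:
play_rows --targets '[[[-20, 0, -50, 0, 0], [-20, 0, -50, 0, 0], [-20, 0, -50, 0, 0], [-20, 0, -50, 0, 0]]]'

```text
clock: 13.7
position: [0.545, -0.0382, 0.8598]
ee_rot: [0.005, 0.984, 0.031, 0.173]
wrist_force: [0.2, 0.3, 0.8]
gripper_width: -0.004
```

Call:
play_rows --targets '[[[-20, 0, -50, 0, 0], [-20, 0, -50, 0, 0], [-20, 0, -50, 0, 0], [-20, 0, -50, 0, 0]]]'

```text
clock: 14.1
position: [0.5244, -0.0395, 0.889]
ee_rot: [0.006, 0.979, 0.031, 0.202]
wrist_force: [-0.8, 0.3, -0.3]
gripper_width: 0.002
```

```bash
python3 st.py
```

```text
[ 0.085  0.165 -0.005  0.558 -0.098  2.015  1.577] [ 0.5244 -0.0395  0.889 ] 14.1 [-0.8  0.3 -0.3]
[[-0.919  0.     0.395]
 [ 0.025  0.998  0.058]
 [-0.394  0.063 -0.917]]
```

Call:
play_rows --targets '[[[-20, 0, -50, 0, 0], [-20, 0, -50, 0, 0], [-20, 0, -50, 0, 0], [-20, 0, -50, 0, 0]]]'

```text
clock: 14.5
position: [0.4993, -0.0407, 0.9178]
ee_rot: [0.007, 0.973, 0.03, 0.23]
wrist_force: [-0.6, -0.0, -0.4]
gripper_width: 0.001
```

Call:
play_rows --targets '[[[-20, 0, -50, 0, 0], [-20, 0, -50, 0, 0], [-20, 0, -50, 0, 0], [-20, 0, -50, 0, 0]]]'

```text
clock: 14.9
position: [0.4705, -0.0419, 0.9463]
ee_rot: [0.008, 0.965, 0.03, 0.259]
wrist_force: [0.0, -0.3, -0.4]
gripper_width: 0.002
```

Call:
play_rows --targets '[[[-20, 0, -50, 0, 0], [-20, 0, -50, 0, 0], [-20, 0, -50, 0, 0], [-20, 0, -50, 0, 0]]]'

```text
clock: 15.3
position: [0.439, -0.0427, 0.9732]
ee_rot: [0.009, 0.957, 0.029, 0.288]
wrist_force: [-0.2, 0.4, -0.1]
gripper_width: 0.002
```

```bash
python3 st.py
```

```text
[ 0.294  0.032 -0.186  0.515 -0.117  2.015  1.58 ] [ 0.439  -0.0427  0.9732] 15.3 [-0.2  0.4 -0.1]
[[-0.834  0.001  0.552]
 [ 0.034  0.998  0.05 ]
 [-0.551  0.061 -0.833]]
```

33° of forward tilt is plenty. Now down in front of the window, clear of it.

Call:
play_rows --targets '[[[2.7, -0.3, 4.1, 0, 0], [5.4, -0.6, 8.2, 0, 0], [8.1, -0.9, 12.3, 0, 0], [10.8, -1.2, 16.4, 0, 0], [13.5, -1.5, 20.5, 0, 0], [16.2, -1.8, 24.6, 0, 0], [18.9, -2.1, 28.7, 0, 0], [21.6, -2.4, 32.8, 0, 0], [24.3, -2.7, 36.9, 0, 0], [27, -3, 41, 0, 0], [29.7, -3.3, 45.1, 0, 0], [32.4, -3.6, 49, 0, 0]]]'

```text
clock: 16.5
position: [0.4569, -0.0472, 0.3656]
ee_rot: [0.012, 0.96, 0.032, 0.277]
wrist_force: [-0.9, -1.3, 0.4]
gripper_width: -0.004
```

```bash
python3 st.py; cat > g.py <<'E'
from h import *
import sys
n=sys.argv[1]
w=cam("wrist");np.savez(n+".npz",P=w["P"],px=w["pixels"]);save(w,n+".png")
for l in ["pointer_tip","lip_edge","lip","enclosure"]:
  print(l,[(np.round(o["at"][::-1],1).tolist(),round(o["conf"],2)) for o in r.landmark_of("wrist",l)])
E
python3 g.py w4
```

```text
[ 0.548 -0.306 -0.321  2.255 -0.427  0.675  2.028] [ 0.4569 -0.0472  0.3656] 16.5 [-0.9 -1.3  0.4]
[[-0.847  0.006  0.532]
 [ 0.041  0.998  0.054]
 [-0.53   0.068 -0.845]]
pointer_tip [([346.3, 194.6], 0.71)]
lip_edge [([251.7, 158.6], 0.66)]
lip [([132.3, 55.8], 0.25)]
enclosure [([245.0, 126.3], 0.73)]
```

View pics/w4.png

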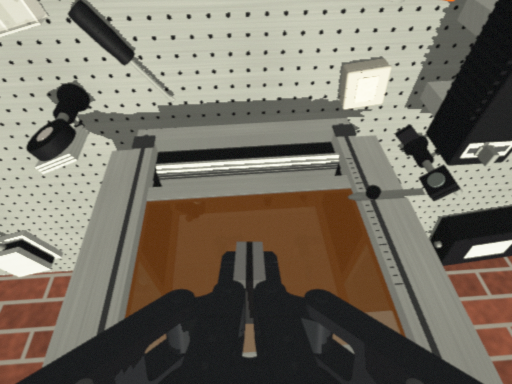

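The wrist view (upside down) shows the lip across row ~158 from x 158 to 340, and the pointer bar with its screw at (373,191) and tip at about (347,196). The shutter tab at (490,152) stands at the inner end of its slot. One second view for triangulation.

Call:
play_rows --targets '[[[1, 3, 2.8, 0, 0], [2, 6.5, 5.6, 0, 0], [2.9, 9.5, 8.4, 0, 0], [2.9, 9.5, 8.4, 0, 0], [2.9, 9.5, 8.4, 0, 0]]]'

```text
clock: 17.25
position: [0.4817, 0.0578, 0.2919]
ee_rot: [0.008, 0.96, 0.034, 0.279]
wrist_force: [0.4, 0.0, -0.3]
gripper_width: -0.002
```

```bash
python3 st.py;python3 g.py w5; cat > t.py <<'E'
from h import *
A=np.load("w4.npz");B=np.load("w5.npz")
c=[cv2.resize(a["px"][130:230,240:400],(480,300),interpolation=cv2.INTER_CUBIC) for a in (A,)]
c=np.vstack([c[0],cv2.resize(B["px"][100:300,200:520],(480,300),interpolation=cv2.INTER_CUBIC)])
cv2.imwrite("pics/t.png",c[:,:,::-1])
E
python3 t.py
```

```text
[ 0.589 -0.187 -0.706  2.328 -0.271  0.396  1.63 ] [0.4817 0.0578 0.2919] 17.25 [ 0.4  0.  -0.3]
[[-0.844 -0.004  0.537]
 [ 0.034  0.998  0.06 ]
 [-0.536  0.069 -0.842]]
pointer_tip [([278.9, 240.9], 0.59), ([451.2, 196.0], 0.47)]
lip_edge [([159.9, 190.1], 0.66)]
lip [([306.1, 93.3], 0.61)]
enclosure [([178.0, 146.9], 0.74)]
```

View pics/w5.png

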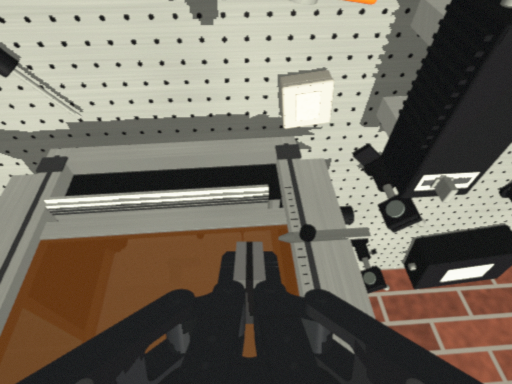

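```bash
cat > u.py <<'E'
from h import *
A=np.load("w4.npz");B=np.load("w5.npz");S=np.load("scene.npz")
P=[A["P"],B["P"]]
def rep(n,Ps,uv):
    X=tri(Ps,uv);print(n,X.round(4),[np.round(proj(p,X)-u,1).tolist() for p,u in zip(Ps,uv)])
rep("tip",P,[(346.3,194.6),(278.9,240.9)])
rep("tip eye",P,[(347.5,196),(279,238)])
rep("tip+scene",P+[S["P"]],[(347,195.5),(279,239),(218,158.5)])
rep("lip mid",P,[(251.7,158.6),(159.9,190.1)])
rep("lip left end",P,[(339,157.5),(268,187)])
rep("lip right end",P,[(158,165),(47,201)])
for h in (.1,.11,.12): print(h,onz(P[0],(251.7,158.6),h).round(4),onz(P[1],(159.9,190.1),h).round(4))
g=lambda a,x,y,w,h:cv2.resize(a["px"][y:y+h,x:x+w],(480,300),interpolation=cv2.INTER_CUBIC)
cv2.imwrite("pics/t.png",np.vstack([g(A,300,140,96,60),g(B,220,180,96,60)])[:,:,::-1])
E
python3 u.py
```

```text
tip [0.6392 0.0974 0.1784] [[1.5, 2.1], [-1.8, -2.5]]
tip eye [0.6447 0.1001 0.1739] [[0.4, 0.5], [-0.4, -0.6]]
tip+scene [0.6423 0.1042 0.1743] [[4.3, -0.0], [3.3, -2.7], [1.8, -0.7]]
lip mid [ 0.6041 -0.0294  0.1302] [[-0.3, -0.8], [0.4, 1.0]]
lip left end [0.6137 0.0923 0.1263] [[-0.5, -1.2], [0.7, 1.4]]
lip right end [ 0.6098 -0.1547  0.1301] [[0.2, 0.7], [-0.3, -0.8]]
0.1 [ 0.6348 -0.0268  0.1   ] [ 0.6377 -0.0408  0.1   ]
0.11 [ 0.6252 -0.0275  0.11  ] [ 0.626  -0.0371  0.11  ]
0.12 [ 0.6155 -0.0282  0.12  ] [ 0.6143 -0.0333  0.12  ]
```

View pics/t.png

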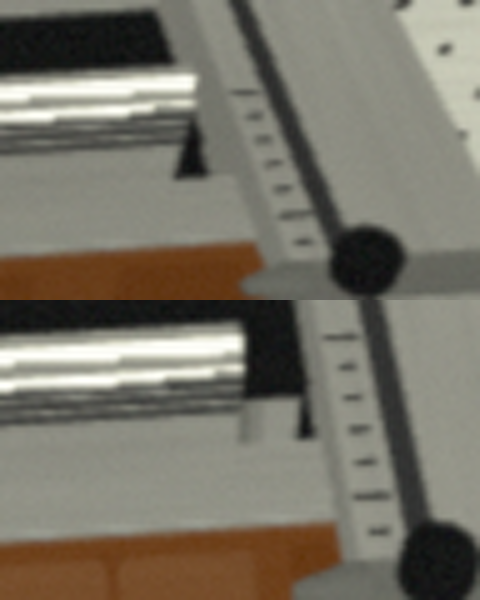

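The tip shows at (348,196) and (278,237), which puts it at about z 0.174. The lip's front edge is at x≈0.611, y≈-0.03, z≈0.125. Now low in front of the lip.

Call:
play_rows --targets '[[[0.5, -3, 1, 0, 0], [1, -6, 3, 0, 0], [2, -9, 6, 0, 0], [3.2, -10.1, 10, 0, 0], [4.5, -10.1, 14, 0, 0], [6, -10.1, 18.2, 0, 0], [6, -10.1, 18.2, 0, 0]]]'

```text
clock: 18.2
position: [0.5118, -0.0283, 0.1834]
ee_rot: [0.014, 0.964, 0.044, 0.261]
wrist_force: [0.6, 0.2, -1.1]
gripper_width: -0.001
```

```bash
python3 st.py;python3 g.py w6; python3 -c "
from h import *
b=np.load('w6.npz');S=np.load('w4.npz')
for z in (.12,.125,.13): print(proj(b['P'],np.array([.611,-.03,z])))
print(proj(b['P'],np.array([.645,.1,.174])))"
```

```text
[-0.17   0.119  0.265  2.38  -0.897  0.195  2.475] [ 0.5118 -0.0283  0.1834] 18.2 [ 0.6  0.2 -1.1]
[[-0.864  0.003  0.504]
 [ 0.049  0.996  0.078]
 [-0.502  0.092 -0.86 ]]
pointer_tip [([402.1, 328.1], 0.94)]
lip_edge []
lip []
enclosure [([232.9, 196.1], 0.61)]
[240.92060631 262.40385289]
[241.35898115 267.71913801]
[241.80876673 273.172778  ]
[399.54556634 326.1245623 ]
```

Call:
play_rows --targets '[[[0.7, -0.2, 2.2, 0, 0], [1.4, -0.4, 4.4, 0, 0], [2.1, -0.6, 6.5, 0, 0], [2.8, -0.8, 8.7, 0, 0], [2.8, -0.8, 8.7, 0, 0], [2.8, -0.8, 8.7, 0, 0]]]'

```text
clock: 19.05
position: [0.5423, -0.0287, 0.133]
ee_rot: [0.015, 0.972, 0.046, 0.228]
wrist_force: [0.9, -0.1, -0.4]
gripper_width: -0.001
```

```bash
python3 st.py
```

```text
[-0.058  0.29   0.151  2.293 -1.     0.191  2.571] [ 0.5423 -0.0287  0.133 ] 19.05 [ 0.9 -0.1 -0.4]
[[-0.895  0.008  0.445]
 [ 0.05   0.995  0.084]
 [-0.443  0.097 -0.891]]
```

Call:
play_rows --targets '[[[0.3, -0.2, 1.8, 0, 0], [0.5, -0.3, 3.6, 0, 0], [0.7, -0.4, 5.2, 0, 0], [0.7, -0.4, 5.2, 0, 0]]]'

```text
clock: 19.45
position: [0.5676, -0.0276, 0.1018]
ee_rot: [0.014, 0.976, 0.047, 0.211]
wrist_force: [-0.1, 0.0, 0.2]
gripper_width: 0.003
```

```bash
python3 st.py
```

```text
[-0.038  0.394  0.124  2.223 -1.006  0.191  2.571] [ 0.5676 -0.0276  0.1018] 19.45 [-0.1  0.   0.2]
[[-0.91   0.008  0.414]
 [ 0.048  0.995  0.086]
 [-0.411  0.098 -0.906]]
```

Tilt is 24°, with the tip now low enough. Forward under the lip.

Call:
play_rows --targets '[[[-0.9, 0, 0.6, 0, 0], [-1.8, 0, 1.2, 0, 0], [-2.7, 0, 1.8, 0, 0], [-2.7, 0, 1.8, 0, 0]]]'

```text
clock: 19.85
position: [0.6015, -0.0269, 0.097]
ee_rot: [0.014, 0.976, 0.047, 0.212]
wrist_force: [-0.1, 0.7, -0.9]
gripper_width: 0.0
```

```bash
python3 st.py
```

```text
[-0.076  0.448  0.163  2.15  -0.983  0.217  2.532] [ 0.6015 -0.0269  0.097 ] 19.85 [-0.1  0.7 -0.9]
[[-0.91   0.007  0.415]
 [ 0.046  0.995  0.086]
 [-0.413  0.097 -0.906]]
```

Call:
play_rows --targets '[[[-0.12, 0.03, -0.27, 0, 0], [-0.25, 0.06, -0.54, 0, 0], [-0.37, 0.09, -0.82, 0, 0], [-0.5, 0.12, -1.09, 0, 0], [-0.62, 0.15, -1.36, 0, 0], [-0.74, 0.17, -1.63, 0, 0], [-0.87, 0.2, -1.9, 0, 0], [-0.99, 0.23, -2.17, 0, 0], [-1.07, 0.25, -2.36, 0, 0]]]'

```text
clock: 20.75
position: [0.5986, -0.027, 0.1221]
ee_rot: [0.014, 0.976, 0.047, 0.21]
wrist_force: [-0.9, -0.3, -2.4]
gripper_width: 0.003
```

```bash
python3 st.py
```

```text
[-0.171  0.402  0.275  2.148 -0.893  0.281  2.429] [ 0.5986 -0.027   0.1221] 20.75 [-0.9 -0.3 -2.4]
[[-0.911  0.007  0.412]
 [ 0.047  0.995  0.086]
 [-0.409  0.098 -0.907]]
```

Call:
play_rows --targets '[[[-0.12, 0.03, -0.27, 0, 0], [-0.25, 0.06, -0.54, 0, 0], [-0.41, 0.1, -0.9, 0, 0], [-0.57, 0.13, -1.27, 0, 0], [-0.74, 0.17, -1.63, 0, 0], [-0.9, 0.21, -2, 0, 0], [-1.07, 0.25, -2.36, 0, 0], [-1.23, 0.29, -2.72, 0, 0], [-1.4, 0.33, -3.08, 0, 0], [-1.52, 0.36, -3.35, 0, 0], [-1.6, 0.37, -3.54, 0, 0], [-1.65, 0.39, -3.63, 0, 0]]]'

```text
clock: 21.95
position: [0.5977, -0.0269, 0.1618]
ee_rot: [0.014, 0.977, 0.047, 0.209]
wrist_force: [-5.3, -1.1, -5.0]
gripper_width: 0.002
```

```bash
python3 st.py; cat > v.py <<'E'
from h import *
for c in ("scene","side"):
    d=cam(c);np.savez(c+"2.npz",P=d["P"],px=d["pixels"])
    for l in ["lip_edge","pointer_tip"]: print(c,l,[(np.round(o["at"][::-1],1).tolist(),round(o["conf"],2)) for o in r.landmark_of(c,l)])
S=np.load("scene2.npz");D=np.load("side2.npz")
f=lambda d,x,y,w,h:cv2.resize(d["px"][y:y+h,x:x+w],(400,300),interpolation=cv2.INTER_CUBIC)
cv2.imwrite("pics/v.png",np.hstack([f(S,190,130,80,60),f(D,180,150,80,60)])[:,:,::-1])
E
python3 v.py
```

```text
[-0.289  0.337  0.41   2.133 -0.755  0.367  2.282] [ 0.5977 -0.0269  0.1618] 21.95 [-5.3 -1.1 -5. ]
[[-0.912  0.007  0.41 ]
 [ 0.047  0.995  0.087]
 [-0.408  0.098 -0.908]]
scene lip_edge []
scene pointer_tip [([218.8, 155.3], 0.69), ([358.7, 195.2], 0.3)]
side lip_edge [([254.8, 168.1], 0.45)]
side pointer_tip [([209.6, 180.7], 0.62)]
```

View pics/v.png

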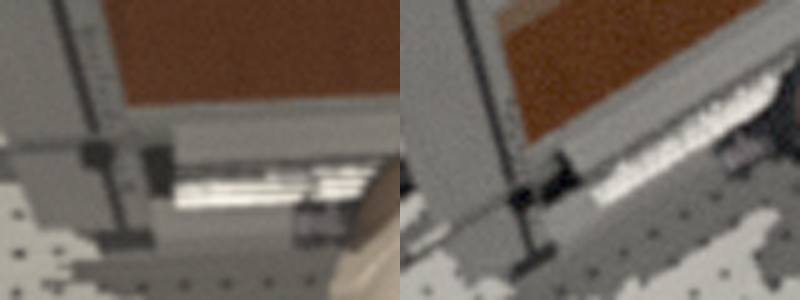

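Call:
play_rows --targets '[[[-0.1, 0.02, -0.22, 0, 0], [-0.2, 0.05, -0.45, 0, 0], [-0.3, 0.07, -0.68, 0, 0], [-0.38, 0.09, -0.83, 0, 0], [-0.41, 0.1, -0.91, 0, 0], [-0.41, 0.1, -0.91, 0, 0], [-0.2, 0.05, -0.45, 0, 0], [0.2, -0.05, 0.45, 0, 0], [0.6, -0.15, 1.36, 0, 0], [0.6, -0.15, 1.36, 0, 0]]]'

```text
clock: 23.25
position: [0.6007, -0.0272, 0.1482]
ee_rot: [0.014, 0.976, 0.047, 0.212]
wrist_force: [0.2, -0.3, -0.1]
gripper_width: 0.004
```

Call:
play_rows --targets '[[[1.8, 0, -0.8, 0, 0], [3.6, 0, -1.6, 0, 0], [6, 0, -3, 0, 0], [8, 0, -6, 0, 0], [8, 0, -10, 0, 0], [8, 0, -14, 0, 0], [8, 0, -17, 0, 0], [8, 0, -20, 0, 0], [8, 0, -20, 0, 0], [8, 0, -20, 0, 0]]]'

```text
clock: 24.25
position: [0.4453, -0.0407, 0.2981]
ee_rot: [0.014, 0.976, 0.048, 0.213]
wrist_force: [-0.5, 0.2, 0.2]
gripper_width: 0.001
```

```bash
python3 st.py;python3 g.py w7
```

```text
[-4.480e-01 -2.450e-01  5.080e-01  2.307e+00  1.000e-03  6.240e-01
  1.614e+00] [ 0.4453 -0.0407  0.2981] 24.25 [-0.5  0.2  0.2]
[[-0.908  0.008  0.418]
 [ 0.049  0.995  0.087]
 [-0.415  0.1   -0.904]]
pointer_tip [([351.8, 266.3], 0.93)]
lip_edge []
lip []
enclosure [([238.5, 190.1], 0.82)]
```

View pics/w7.png

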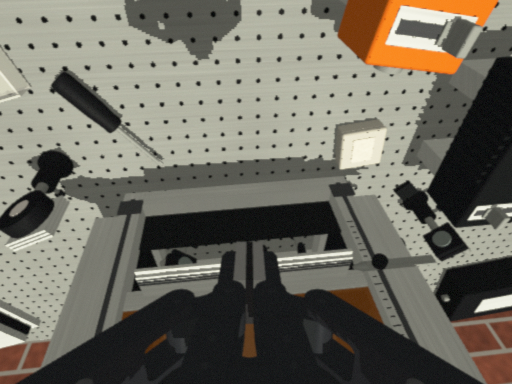

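Lip raised: its front edge runs at row ~255–280 and ends on the left post side at about (354,252). The pointer tip is at (352,266). I'll take one more view from the left to measure the remaining height difference.

Call:
play_rows --targets '[[[0, 4, 0, 0, 0], [0, 8, 0, 0, 0], [0, 12, 0.5, 0, 0], [0, 12, 0.5, 0, 0], [0, 12, 0.5, 0, 0]]]'

```text
clock: 25.0
position: [0.4467, 0.0798, 0.3019]
ee_rot: [0.013, 0.977, 0.046, 0.21]
wrist_force: [-0.4, -1.1, 0.3]
gripper_width: 0.0
```

```bash
python3 st.py;python3 g.py w8; python3 - <<'E'
from h import *
A=np.load("w7.npz");B=np.load("w8.npz")
out=[]
for n,a in (("w7",A),("w8",B)):
    p=proj(a["P"],np.array([.64,.098,.174]));q=proj(a["P"],np.array([.611,.095,.170]));x,y=(p-[50,32]).astype(int);x=min(max(x,0),512-100);y=min(max(y,0),384-60)
    print(n,x,y,p.round(1),q.round(1))
    out.append(cv2.resize(a["px"][y:y+60,x:x+100],(500,300),interpolation=cv2.INTER_CUBIC))
cv2.imwrite("pics/x.png",np.vstack(out)[:,:,::-1])
E
```

```text
[-0.459 -0.205  0.183  2.291  0.112  0.622  1.195] [0.4467 0.0798 0.3019] 25.0 [-0.4 -1.1  0.3]
[[-0.912  0.006  0.411]
 [ 0.044  0.995  0.085]
 [-0.408  0.096 -0.908]]
pointer_tip []
lip_edge [([139.2, 264.0], 0.56)]
lip []
enclosure [([167.0, 191.2], 0.61)]
w7 301 232 [351.7 264.5] [353.6 248. ]
w8 204 239 [255.  271.6] [252.2 255. ]
```

View pics/x.png

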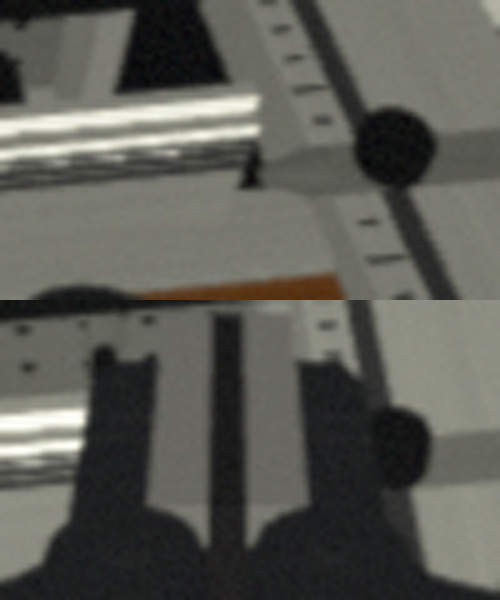

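```bash
python3 - <<'E'
from h import *
A=np.load("w7.npz");B=np.load("w8.npz");C=np.load("w4.npz");D=np.load("w5.npz")
def onx(P,uv,x):
    u,v=uv;M=np.array([u*P[2]-P[0],v*P[2]-P[1]])
    return np.r_[x,np.linalg.solve(M[:,1:3],-M[:,0]*x-M[:,3])].round(4)
for X in (.608,.611,.614):
    print(X,"lip now",onx(A["P"],(353,250.6),X),"mid w8",onx(B["P"],(139.2,264),X),"lip before",onx(C["P"],(339,155),X),onx(D["P"],(268.6,185),X),
      "tip",[onx(p,u,X+.034) for p,u in ((A["P"],(352.3,265)),(C["P"],(348,196)),(D["P"],(278.5,237)))])
print(tri([C["P"],D["P"],A["P"]],[(348,196),(278.5,237),(352.3,265)]))
E
```

```text
0.608 lip now [0.608  0.0916 0.1756] mid w8 [ 0.608  -0.033   0.1716] lip before [0.608  0.0909 0.1297] [0.608  0.0919 0.126 ] tip [array([0.642 , 0.0994, 0.1735]), array([0.642 , 0.0993, 0.1751]), array([0.642 , 0.0997, 0.175 ])]
0.611 lip now [0.611  0.093  0.1735] mid w8 [ 0.611  -0.0341  0.1695] lip before [0.611  0.0924 0.1266] [0.611  0.0924 0.1234] tip [array([0.645 , 0.1008, 0.1716]), array([0.645 , 0.1007, 0.1727]), array([0.645 , 0.1001, 0.1732])]
0.614 lip now [0.614  0.0944 0.1715] mid w8 [ 0.614  -0.0352  0.1673] lip before [0.614  0.0939 0.1235] [0.614  0.0928 0.1208] tip [array([0.648 , 0.1022, 0.1698]), array([0.648 , 0.1021, 0.1704]), array([0.648 , 0.1006, 0.1715])]
[0.6438227  0.10009185 0.17329614]
```

The lip underside comes out at 0.170–0.174 and the tip at 0.172–0.173, so they agree within about 4 mm (8 mm is allowed). The arm is clear of everything, so I'm handing in.

```bash
python3 -c "
from h import *
print(r.sense()['wrist_force']);print(r.finish_job())"
```

```text
[ 0.28996118  0.44971352 -0.49869864]
the job is handed in; nothing more can be done
None
```

I closed the beam shutter and pushed the window up to the pointer's height. I handed the job in at about 25 s, and the hand-in reports no verdict.

- **Shutter:** I pushed the tab on the black laser (not the orange one) right with shut fingers until it hit the stop, where the force rose to 14 N. The pictures showed it had moved about 23 mm. The two fixed cameras disagreed on this (19 and 27 mm), but the slot in the close-up and the stop force both support it being closed.
- **Tool tilt:** The moves only allow shifts and a spin with the tool pointing down. To get under the lip I drove the arm against its reach limit high in free space, which tilted the tool forward. About 24° remained at the lip.
- **Window:** I pushed up with the shut fingertips under the lip's lower front edge. That raised it about 49 mm at about 7 N, with nothing pressing from above. I then lowered the fingers and backed away.
- **Last checks:** The lip's underside measured 0.170 to 0.174 m and the pointer tip 0.172 to 0.173 m. The measurements differ by about 4 mm at most, within the 8 mm allowed. One of them came from a network reading, because the fingers hid the lip's end in the second close view.
- **Bystanders:** I saw none moved in the last pictures, and the wrist force was near zero at hand-in. I did not measure their positions.

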